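Line up the brass altar lamps by height

TASK

Set the four brass lamps on the altar step in order of height, one upright on the middle of each white saucer: the tallest beside the big brass urn, then each one shorter, down to the shortest beside the glass bowl. Do not knock any lamp over, and leave the urn and the glass bowl where they stand.

Things in the scene. Friction and masses are not known exactly. Their poses are not given: they have to be found in the camera images.
- lamp_a_centre (a point): The shortest of four like brass lamps, loose, upright on the table (z = 0): 56 mm high, flat foot 44 mm across, tapering to a straight round stem 26 mm across from 10 to 38 mm above the underside (grip it there from above; higher up keeps the gripper off the top), narrowing to a white-filled top 18 mm across with 4 mm wick; about 140 g. Point: its centre, 28 mm above the underside; z upright.
- lamp_b_centre (a point): The second shortest of four like brass lamps, loose, upright on the table (z = 0): 68 mm high, flat foot 50 mm across, tapering to a straight round stem 30 mm across from 10 to 50 mm above the underside (grip it there from above; higher up keeps the gripper off the top), narrowing to a white-filled top 22 mm across with 4 mm wick; about 200 g. Point: its centre, 34 mm above the underside; z upright.
- lamp_c_centre (a point): The second tallest of four like brass lamps, loose, upright on the table (z = 0): 80 mm high, flat foot 56 mm across, tapering to a straight round stem 34 mm across from 10 to 62 mm above the underside (grip it there from above; higher up keeps the gripper off the top), narrowing to a white-filled top 26 mm across with 4 mm wick; about 270 g. Point: its centre, 40 mm above the underside; z upright.
- lamp_d_centre (a point): The tallest of four like brass lamps, loose, upright on the table (z = 0): 92 mm high, flat foot 62 mm across, tapering to a straight round stem 38 mm across from 10 to 74 mm above the underside (grip it there from above; higher up keeps the gripper off the top), narrowing to a white-filled top 30 mm across with 4 mm wick; about 350 g. Point: its centre, 46 mm above the underside; z upright.
- saucer_1: An end saucer of the row: flat white disc 76 mm across, 4 mm thick, no lip, fixed on the dark wooden step (20 mm high, 110 deep, 660 long). Four in one row, in the order 1 2 3 4 along the step, 84 to 100 mm apart. Origin: centre of its underside; its top face, where a lamp stands, is 4 mm higher (24 mm above the table). x across the step, y along it.
- saucer_2: An inner saucer of the row: flat white disc 76 mm across, 4 mm thick, no lip, fixed on the dark wooden step (20 mm high, 110 deep, 660 long). Four in one row, in the order 1 2 3 4 along the step, 84 to 100 mm apart. Origin: centre of its underside; its top face, where a lamp stands, is 4 mm higher (24 mm above the table). x across the step, y along it.
- saucer_3: An inner saucer of the row: flat white disc 76 mm across, 4 mm thick, no lip, fixed on the dark wooden step (20 mm high, 110 deep, 660 long). Four in one row, in the order 1 2 3 4 along the step, 84 to 100 mm apart. Origin: centre of its underside; its top face, where a lamp stands, is 4 mm higher (24 mm above the table). x across the step, y along it.
- saucer_4: An end saucer of the row: flat white disc 76 mm across, 4 mm thick, no lip, fixed on the dark wooden step (20 mm high, 110 deep, 660 long). Four in one row, in the order 1 2 3 4 along the step, 84 to 100 mm apart. Origin: centre of its underside; its top face, where a lamp stands, is 4 mm higher (24 mm above the table). x across the step, y along it.
- urn: Big bell-shaped brass urn, 132 mm high, 101 mm across at the foot, white top 84 mm across; loose, about 900 g, on one end of the step (either end), 118 to 136 mm from the nearest saucer's centre, beside which the tallest lamp goes. Origin: centre of its underside, 20 mm above the table.
- goblet: Round clear glass bowl on a green glass foot, 120 mm high, 98 mm across; loose, about 500 g, on the step's other end, 118 to 136 mm from the nearest saucer's centre, beside which the shortest lamp goes. Origin: centre of its underside, 20 mm above the table.
Not all that is in view belongs to the job. What is shaped like the part that bears lamp_b_centre but black, blue or pink is not meant.

How it is judged:
At the end, for the whole second after the job is handed in: Each lamp stands upright (within 0.1 rad), at rest, on its saucer with its axis within 14 mm of the saucer's centre and its height within 4 mm of standing on it, ordered tallest next to the urn to shortest next to the glass bowl (((horizontal distance between urn and saucer_4 below 0.2 m and horizontal distance between lamp_a_centre and saucer_1 below 0.014 m and horizontal distance between lamp_b_centre and saucer_2 below 0.014 m and horizontal distance between lamp_c_centre and saucer_3 below 0.014 m and horizontal distance between lamp_d_centre and saucer_4 below 0.014 m) or (horizontal distance between urn and saucer_1 below 0.2 m and horizontal distance between lamp_a_centre and saucer_4 below 0.014 m and horizontal distance between lamp_b_centre and saucer_3 below 0.014 m and horizontal distance between lamp_c_centre and saucer_2 below 0.014 m and horizontal distance between lamp_d_centre and saucer_1 below 0.014 m)) and z of lamp_a_centre in the frame of saucer_1 between 0.028 and 0.036 m and angle between each of lamp_a_centre, lamp_b_centre, lamp_c_centre, lamp_d_centre's own z axis and vertical below 0.1 rad and linear speed of each of lamp_a, lamp_b, lamp_c, lamp_d below 0.02 m/s and z of lamp_b_centre in the frame of saucer_1 between 0.034 and 0.042 m and z of lamp_c_centre in the frame of saucer_1 between 0.04 and 0.048 m and z of lamp_d_centre in the frame of saucer_1 between 0.046 and 0.054 m); the robot touches nothing.
It fails at once if the brass urn is shifted more than 20 mm or tipped (distance of urn from where it was at the start of the episode above 0.02 m or angle between urn's own z axis and vertical above 0.3 rad).
It fails at once if the glass bowl is shifted more than 20 mm or tipped (distance of goblet from where it was at the start of the episode above 0.02 m or angle between goblet's own z axis and vertical above 0.3 rad).
It fails at once if a lamp is knocked over (angle between any of lamp_a_centre, lamp_b_centre, lamp_c_centre, lamp_d_centre's own z axis and vertical above 0.8 rad).
It also fails if it takes over 104 s, if anything falls off the work surface, if the arm or the gripper's body presses on something with over 40 N, if the wrist force passes 120 N, or if a joint passes its speed limit or range.

ROBOT

A 7-joint arm with a two-finger parallel gripper is mounted at the origin on the work surface. World frame = base frame: x ahead of the robot, y to its left, z up, the work surface at z = 0. Lengths are in m, angles in rad, forces in N, time in s.
With the tool pointing down it reaches from about 0.425 to 0.925 m from the base axis. Payload 6.8 kg.
Tool frame: the origin (TCP) lies at the very end of the fingers, on their centre line; the grasp point (between the pads) lies 19 mm behind it (manip.hold_point_z is the distance from the TCP to the grasp point, in m); z points along the fingers, y is the direction in which the jaws open and shut (so a half turn about z gives the same grasp; the last joint's range is limited). The gripper opens to 85 mm and grips with 20 to 120 N. Pads are 22 mm wide; open, the fingers measure 114 mm over their backs; the gripper's body (76 mm by 85 mm) begins 54 mm behind the grasp point. The pads swing forward as they close: fully open they stand 13 mm farther back than shut.
Start: joints at [-1.213, 0.477, 0.022, 1.555, -0.011, 1.109, -0.083], TCP at [0.303, 0.603, 0.231] pointing down, gripper open.
Joint ranges: [-2.96, 2.96], [-0.34, 2.1], [-1.41, 1.46], [0.24, 2.44], [-1.37, 4.51], [0.17, 1.92], [-2.96, 2.96]. Speed limits (rad/s): [2.39, 2.39, 3.14, 3.14, 3.14, 3.14, 3.14].

INTERFACE

Orientations are given as a unit quaternion [w, x, y, z].
In Python, from cell import manip gives the robot as it stands. Calls block until the motion is done:
- manip.move_ptp(position, orientation): joint-space move of the TCP to a pose.
- manip.move_l(position, attitude=None, velocity=0.15, contact_N=None): straight line of the TCP; attitude=None keeps the orientation; velocity is the mean speed in m/s. With contact_N (N) it stops when the force on the tool has changed by that much, and returns True; else False.
- manip.goto_joints(angles): joint-space move.
- manip.move_gripper(opening, force=None): finger opening in m; force is the grip in N (None keeps the last); returns when the fingers have stopped.
- manip.pause(seconds).
- manip.ik(position, orientation): joint angles nearest the present ones, or None.
- manip.capture(name): name is "scene" or "side" or "wrist"; returns the picture (480x640x3 uint8, red, green, blue); there is no depth.
- manip.camera_params(name): a dict with "camera_matrix" (3x3 intrinsics, pixels), "distortion" ([k1, k2, p1, p2, k3] as OpenCV has them; the pictures are not rectified), "R" (3x3) and "t" (3): a world point X has camera coordinates R X + t; the wrist camera has in their place "tool_from_camera" (4x4, takes a point from camera to tool coordinates, whose origin is the TCP and whose axes are the flange's). Camera axes: x right, y down, z forward; pixel columns grow to the right and rows downward; lengths in m; the calibration is good to about 2 mm. A picture is of the moment at which its call begins: read the wrist's pose just before it. camera_params takes no time and is no camera call.
A pose or a line that the arm cannot do raises manip.IKError and nothing moves.
- manip.hand_in(): hands the job in, once; it reports no verdict.
Readings, each from a call of its own:
- manip.get_time_s(): time.
- manip.get_joints(): joint angles.
- manip.get_qd(): joint speeds.
- manip.get_effort(): joint torques, N m.
- manip.get_eef_pos(): TCP position.
- manip.get_eef_rot(): TCP orientation.
- manip.get_contact_force(): force on the tool from outside, world axes, zero at the start.
- manip.get_wrist_torque(): the same for the moment, N m.
- manip.get_finger_gap(): finger opening in m.
Only numpy, scipy, OpenCV 4.12 (cv2) and the standard library are available. Lean on these libraries where they do the work, as an engineer would, in place of code of your own. Each camera call takes 0.05 s, during which the arm holds its last target.

## Working session

There is one attempt and no reset: what is moved stays moved. The work goes in short steps, each a Python script; the robot and the scene stay as the last script left them, time stands still between calls to the robot, and variables do not carry over. Pictures are saved under pics/ and viewed, and the job is handed in when it is done.

```bash
ls; mkdir -p pics; python3 - <<'E'
from cell import manip
import cv2, numpy as np
np.set_printoptions(precision=4,suppress=True)
print(manip.get_time_s(), manip.get_eef_pos(), manip.get_eef_rot(), manip.hold_point_z)
for n in ["scene","side","wrist"]:
    cv2.imwrite(f"pics/{n}0.png", manip.capture(n)[:,:,::-1])
    print(n, manip.camera_params(n))
E
```

```text
pics
0.0 [0.3029 0.6025 0.2303] [-0.0001  0.2308  0.973  -0.0009] 0.0187
scene {'camera_matrix': array([[538.126 ,   0.    , 329.5394],
       [  0.    , 538.126 , 235.5892],
       [  0.    ,   0.    ,   1.    ]]), 'distortion': array([0.0115, 0.    , 0.    , 0.    , 0.    ]), 'R': array([[-0.0804,  0.9968, -0.001 ],
       [ 0.7874,  0.0629, -0.6132],
       [-0.6111, -0.0501, -0.7899]]), 't': array([ 0.0421, -0.3774,  1.3807])}
side {'camera_matrix': array([[587.1394,   0.    , 317.88  ],
       [  0.    , 587.1394, 244.0264],
       [  0.    ,   0.    ,   1.    ]]), 'distortion': array([-0.0407,  0.    ,  0.    ,  0.    ,  0.    ]), 'R': array([[ 0.9342, -0.356 ,  0.025 ],
       [-0.1524, -0.4612, -0.8741],
       [ 0.3227,  0.8128, -0.485 ]]), 't': array([-0.4598,  0.144 ,  1.1119])}
wrist {'camera_matrix': array([[339.6158,   0.    , 318.8488],
       [  0.    , 339.6158, 239.5628],
       [  0.    ,   0.    ,   1.    ]]), 'distortion': array([-0.0415,  0.    ,  0.    ,  0.    ,  0.    ]), 'tool_from_camera': array([[ 0.0003, -0.9659, -0.2588,  0.0657],
       [ 1.    ,  0.    ,  0.0009, -0.0012],
       [-0.0009, -0.2588,  0.9659, -0.1435],
       [ 0.    ,  0.    ,  0.    ,  1.    ]])}
```

View pics/scene0.png

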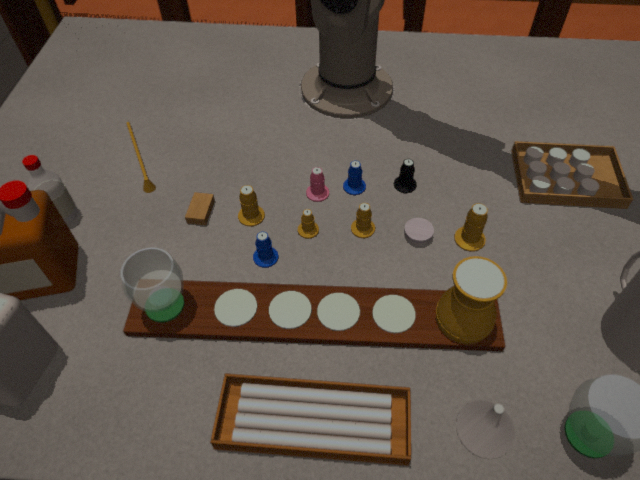

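View pics/side0.png

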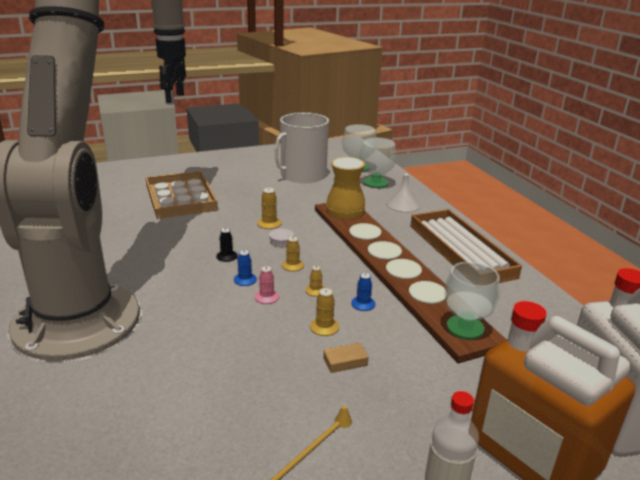

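View pics/wrist0.png

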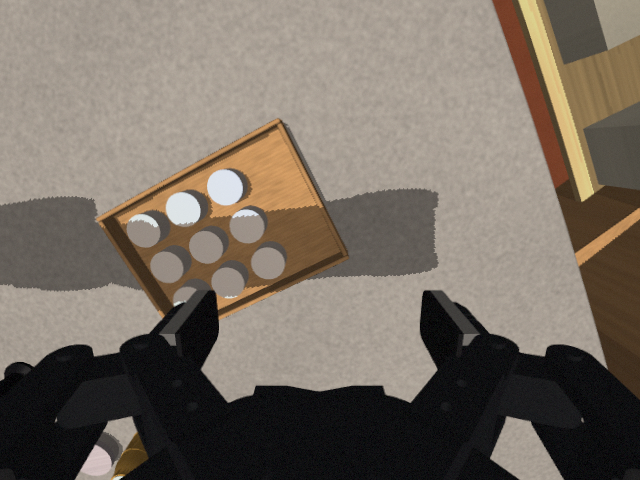

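Scene view: the glass bowl is at (155,285) and the urn at (472,300). The saucers are at (236,308), (290,310), (339,312) and (394,314). The brass lamps are at (249,205), (308,223), (363,220) and (474,227). The blue, pink and black ones of the same shape are decoys. The brass-coloured snuffer at (140,160) is not a lamp. Next I'll enlarge and measure.

```bash
cat > h.py <<'E'
import cv2, numpy as np
np.set_printoptions(precision=4,suppress=True)
from cell import manip
from scipy.spatial.transform import Rotation as Rn
def pose_wrist(pos,rot,p):
    T=np.eye(4); T[:3,:3]=Rn.from_quat([rot[1],rot[2],rot[3],rot[0]]).as_matrix(); T[:3,3]=pos
    C=T@p["tool_from_camera"]; R=C[:3,:3].T; return R,-R@C[:3,3]
def cam(name,pos=None,rot=None):
    p=manip.camera_params(name)
    if name=="wrist": R,t=pose_wrist(pos,rot,p)
    else: R,t=np.array(p["R"]),np.array(p["t"])
    return np.array(p["camera_matrix"]),np.array(p["distortion"]),R,t
def ray(c,uv):
    K,D,R,t=c
    u=cv2.undistortPoints(np.array([[uv]],float),K,D)[0,0]
    d=R.T@np.array([u[0],u[1],1.]); return -R.T@t, d/np.linalg.norm(d)
def atz(c,uv,z):
    o,d=ray(c,uv); return o+d*(z-o[2])/d[2]
def tri(*obs):
    A=np.zeros((3,3));b=np.zeros(3);L=[]
    for c,uv in obs:
        o,d=ray(c,uv);P=np.eye(3)-np.outer(d,d);A+=P;b+=P@o;L.append((o,P))
    X=np.linalg.solve(A,b); return X,[np.linalg.norm(P@(X-o)) for o,P in L]
def proj(c,X):
    K,D,R,t=c
    return cv2.projectPoints(np.array(X,float).reshape(-1,1,3),cv2.Rodrigues(R)[0],t,K,D)[0][:,0]
E
python3 - <<'E'
from h import *
a=cv2.imread("pics/scene0.png"); b=cv2.imread("pics/side0.png")
cv2.imwrite("pics/sc_crop.png",cv2.resize(a[170:270,220:500],None,fx=2.8,fy=2.8,interpolation=cv2.INTER_CUBIC))
cv2.imwrite("pics/sd_crop.png",cv2.resize(b[180:345,210:390],None,fx=3.6,fy=3.6,interpolation=cv2.INTER_CUBIC))
for n,im in(("scene",a),("side",b)):
    c=cam(n)
    m=((im.min(2)>(150 if n=="scene" else 150))).astype(np.uint8)
    hsv=cv2.cvtColor(im,cv2.COLOR_BGR2HSV)
    N,l,s,ce=cv2.connectedComponentsWithStats(m)
    for i in range(1,N):
        if s[i,4]>400: 
            print(n,"white",s[i],ce[i],atz(c,ce[i],.024))
    m=((hsv[...,1]>150)&(hsv[...,0]>15)&(hsv[...,0]<32)).astype(np.uint8)
    N,l,s,ce=cv2.connectedComponentsWithStats(m)
    for i in range(1,N):
        if s[i,4]>100: print(n,"brass",s[i],ce[i])
E
```

```text
scene brass [ 34   0  26  36 420] [46.7762 14.419 ]
scene brass [127 122  28  71 275] [141.4727 165.1127]
scene brass [593 182  35  25 216] [608.6157 193.8704]
scene brass [238 191  27  35 624] [249.9038 210.2452]
scene brass [351 209  24  29 481] [362.8087 224.3721]
scene brass [455 209  32  42 869] [471.4845 232.3372]
scene brass [298 214  21  24 356] [307.7051 226.8652]
scene brass [ 436  257   71   89 2753] [465.8307 313.2775]
side white [ 423  218   83   50 1597] [464.3131 242.8028] [ 0.8544 -0.0092  0.024 ]
side white [369 242  32  16 402] [384.4104 249.5522] [0.6612 0.0212 0.024 ]
side white [387 260  34  18 470] [403.4787 268.0298] [ 0.6642 -0.0646  0.024 ]
side white [410 282  35  20 562] [427.3826 291.4021] [ 0.6671 -0.1612  0.024 ]
side white [457 291  32  23 408] [473.4142 300.5637] [ 0.7378 -0.2198  0.024 ]
side white [587 302  53  61 609] [609.069  322.7356] [ 0.9437 -0.3695  0.024 ]
side white [551 316  68  40 703] [584.5747 335.2788] [ 0.8699 -0.3842  0.024 ]
side white [ 529  341   81   53 1811] [569.0287 366.7973] [ 0.7803 -0.4445  0.024 ]
side brass [ 326  166   38   53 1493] [345.8265 195.1768]
side brass [258 193  23  35 477] [268.5954 212.153 ]
side brass [283 242  20  29 361] [292.3989 257.4127]
side brass [306 271  32  64 967] [321.7311 307.97  ]
side brass [272 406  79  74 529] [319.586  438.9792]
```

```bash
python3 -c "print(1)"
```

```text
1
```

View pics/sc_crop.png

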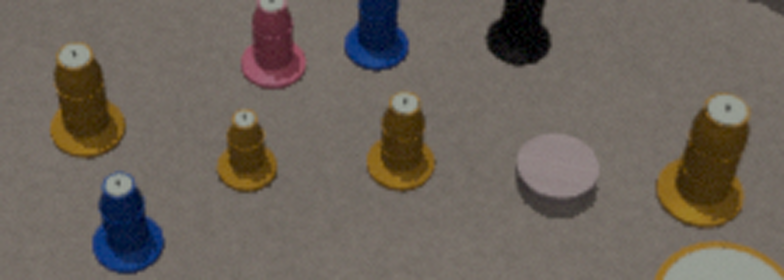

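View pics/sd_crop.png

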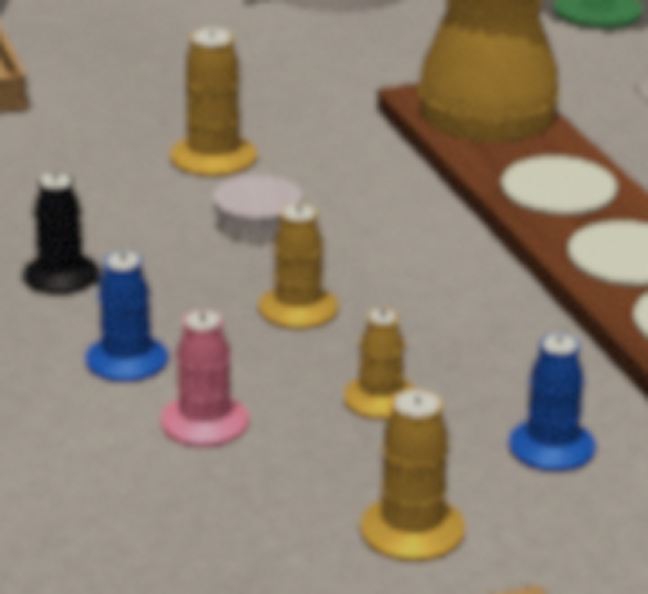

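```bash
python3 - <<'E'
from h import *
a=cv2.imread("pics/scene0.png"); b=cv2.imread("pics/side0.png")
cs,cd=cam("scene"),cam("side")
print(a[308,236],b[268,403], a[190,244])
def blobs(im,th,amin,amax):
    m=(im.min(2)>th).astype(np.uint8); N,l,s,ce=cv2.connectedComponentsWithStats(m)
    return [(ce[i],s[i]) for i in range(1,N) if amin<s[i,4]<amax]
S=[]
for th in (110,125,135):
    for ce,s in blobs(a,th,500,3000):
        if 200<ce[0]<430 and 280<ce[1]<340: print(th,"sauc scene",ce,s,atz(cs,ce,.024))
sc=[tuple((np.array(p)+.5)/2.8-.5+[220,170]) for p in [(74,56),(245,118),(405,102),(728,107)]]
sd=[tuple((np.array(p)+.5)/3.6-.5+[210,180]) for p in [(418,402),(383,317),(301,212),(212,36)]]
for p,q in zip(sc,sd):
    X,e=tri((cs,p),(cd,q)); print("wick",np.array(p),np.array(q),X,e)
for p,q in (((82.),0),):pass
E
```

```text
[142 155 151] [180 201 202] [146 157 150]
110 sauc scene [235.2425 306.9483] [ 215  289   42   37 1200] [ 0.6719 -0.1565  0.024 ]
110 sauc scene [289.5738 309.0915] [ 269  291   42   37 1213] [ 0.6685 -0.0595  0.024 ]
110 sauc scene [338.0939 311.0025] [ 318  293   42   37 1214] [0.6655 0.0267 0.024 ]
110 sauc scene [393.5219 313.1623] [ 373  295   42   37 1232] [0.662  0.1246 0.024 ]
125 sauc scene [235.1706 306.8098] [ 215  289   42   37 1178] [ 0.6716 -0.1567  0.024 ]
125 sauc scene [289.5373 308.9665] [ 269  291   42   37 1193] [ 0.6683 -0.0596  0.024 ]
125 sauc scene [337.99   310.9071] [ 318  293   41   37 1195] [0.6653 0.0265 0.024 ]
125 sauc scene [393.5452 313.0929] [ 373  295   42   37 1205] [0.6619 0.1246 0.024 ]
135 sauc scene [235.2057 307.1422] [ 215  290   41   35 1118] [ 0.6723 -0.1565  0.024 ]
135 sauc scene [289.6303 309.3134] [ 269  292   42   36 1136] [ 0.669  -0.0593  0.024 ]
135 sauc scene [338.0238 311.1067] [ 318  294   41   35 1134] [0.6657 0.0266 0.024 ]
135 sauc scene [393.4353 313.281 ] [ 374  296   41   36 1128] [0.6623 0.1245 0.024 ]
wick [246.1071 189.6786] [325.75   291.3056] [ 0.4402 -0.1712  0.0792] [np.float64(0.0001357822921661921), np.float64(0.0001357822921662042)]
wick [307.1786 211.8214] [316.0278 267.6944] [ 0.4674 -0.0489  0.0545] [np.float64(0.0008546887552473277), np.float64(0.0008546887552473506)]
wick [364.3214 206.1071] [293.25   238.5278] [0.4555 0.0616 0.0675] [np.float64(0.001325040041358581), np.float64(0.0013250400413585526)]
wick [479.6786 207.8929] [268.5278 189.6389] [0.4643 0.2771 0.0919] [np.float64(0.0015249795651345328), np.float64(0.001524979565134591)]
```

Wick triangulation from the scene and side views gives heights of 79, 55, 68 and 92 mm. So the lamps are c at (246,190), a at (307,212), b at (364,206) and d at (480,208), and the brass colour in the crops rules out the blue, pink and black decoys. The two fixed cameras differ by about 5 mm on the saucers, so I'll refine with two wrist views.

```bash
python3 - <<'E'
from h import *
import json
Q=[0,2**-.5,2**-.5,0]; out={}
for i,y in enumerate((0.12,-0.12)):
    p=[0.53,y,0.27]
    print(manip.ik(p,Q)); manip.move_ptp(p,Q); manip.pause(0.2)
    pos,rot=manip.get_eef_pos(),manip.get_eef_rot()
    im=manip.capture("wrist"); cv2.imwrite(f"pics/w{i+1}.png",im[:,:,::-1])
    out[i+1]=[list(map(float,pos)),list(map(float,rot))]; print(pos,rot,manip.get_time_s())
json.dump(out,open("wp.json","w"))
E
```

```text
[-0.7491  0.2344  0.4923  1.8521 -0.1244  1.0853 -0.21  ]
[0.5299 0.1209 0.2699] [-0.      0.7065  0.7077 -0.0001] 2.3333
[-0.4131  0.248   0.6288  1.8583 -0.1638  1.0869  0.2777]
[ 0.5305 -0.1181  0.2698] [-0.0002  0.706   0.7082  0.0001] 3.5333
```

View pics/w1.png

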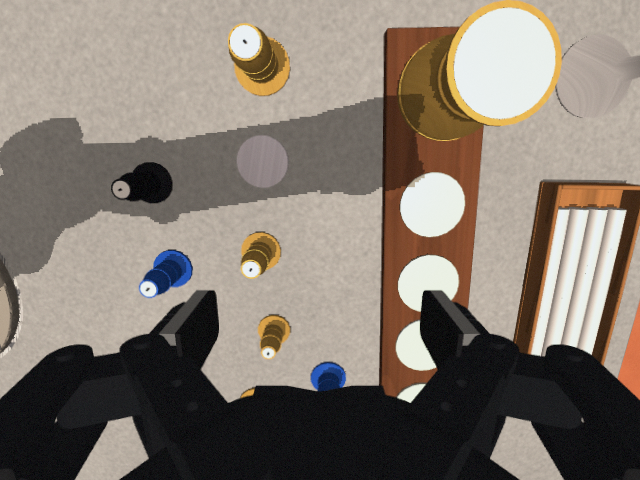

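View pics/w2.png

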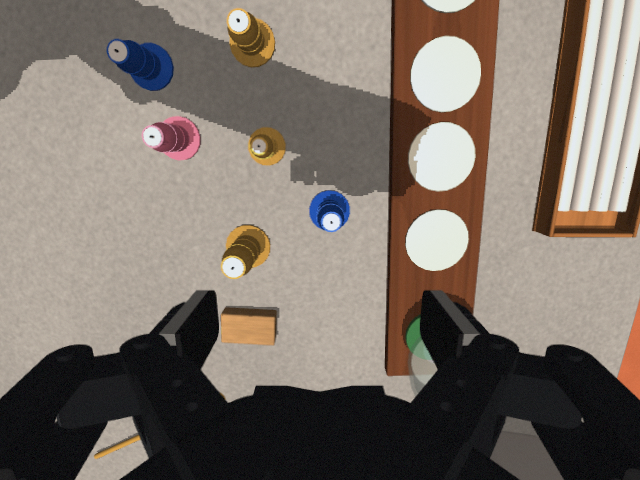

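w1 shows lamp d's wick at (245,41), b at (251,269), a at (268,353), saucer 4 at (432,204) and saucer 3 at (428,283). w2 shows b at (239,20), a at (259,146), c at (234,267), and saucers 3, 2 and 1 at (446,73), (442,156) and (437,240). Next step is to fit these precisely.

```bash
python3 - <<'E'
from h import *
import json
wp=json.load(open("wp.json"))
C={k:cam("wrist",*wp[str(k)]) for k in (1,2)}; cs,cd=cam("scene"),cam("side")
I={k:cv2.imread(f"pics/w{k}.png") for k in (1,2)}
def sauc(k,p,r=42):
    im=I[k]; h=cv2.cvtColor(im,cv2.COLOR_BGR2HSV); m=((h[...,1]<70)&(h[...,2]>70)).astype(np.uint8)
    N,l,s,ce=cv2.connectedComponentsWithStats(m); i=l[p[1],p[0]]
    cn=max(cv2.findContours((l==i).astype(np.uint8),0,1)[0],key=cv2.contourArea)
    e=cv2.fitEllipse(cv2.convexHull(cn)); return e,s[i]
for n,k,p in (("s4",1,(432,204)),("s3",1,(428,283)),("s3",2,(446,73)),("s2",2,(442,170)),("s1",2,(437,240))):
    e,s=sauc(k,p); print(n,k,e,s,atz(C[k],e[0],.024))
def wick(k,p):
    # white top centroid
    im=I[k]; m=((im.min(2)>120)).astype(np.uint8); m=cv2.morphologyEx(m,cv2.MORPH_CLOSE,np.ones((5,5)))
    N,l,s,ce=cv2.connectedComponentsWithStats(m); q=p; i=l[p[1],p[0]]; return ce[i],s[i,4]
W={"d":{1:(245,41)},"b":{1:(251,269),2:(239,20)},"a":{1:(268,353),2:(259,146)},"c":{2:(234,267)}}
H=dict(a=.052,b=.064,c=.076,d=.088)
fx=dict(c=((246.1,189.7),(325.75,291.3)),a=((307.2,211.8),(316,267.7)),b=((364.3,206.1),(293.25,238.5)),d=((479.7,207.9),(268.5,189.6)))
for n,v in W.items():
    obs=[]
    for k,p in v.items():
        print(n,k,wick(k,p),"wick@H",atz(C[k],p,H[n]+.004)); obs.append((C[k],p))
    if len(obs)>1: print("  tri wrist",tri(*obs))
    print("  tri all",tri(*obs,(cs,fx[n][0]),(cd,fx[n][1])))
X,e=tri((C[1],(432,204)),(cs,(393.5,313.1)));print("s4 tri w/scene",X,e)
print("s3 tri",tri((C[1],(428.3,283)),(C[2],(446,73.5))))
for n,p in dict(urn=(465,0),).items(): pass
# blue decoy near c
print("blue foot",atz(C[2],(330,210),0.0),"wood block",atz(C[2],(249,326),.02))
for n,(X,r) in dict(c=([.44,-.171,0],.028)).items():
    print(proj(C[2],[X]))
# overlays
E
```

```text
s4 1 ((432.0702819824219, 204.12498474121094), (62.41347122192383, 67.24895477294922), 47.24755096435547) [ 400  172   65   65 3313] [0.6605 0.1241 0.024 ]
s3 1 ((440.58941650390625, 300.1252136230469), (68.2083969116211, 103.69659423828125), 142.2527618408203) [ 398  255   82   91 2886] [0.6822 0.0029 0.024 ]
s3 2 ((445.2009582519531, 73.55919647216797), (69.79585266113281, 77.09191131591797), 21.057926177978516) [ 410   36   71   76 4237] [0.6637 0.0258 0.024 ]
s2 2 ((441.25628662109375, 156.14468383789062), (65.36808013916016, 71.16473388671875), 34.30912780761719) [ 408  122   68   70 3664] [ 0.6668 -0.0603  0.024 ]
s1 2 ((436.5705261230469, 239.647216796875), (59.4566764831543, 64.92572021484375), 55.94905471801758) [ 405  209   64   62 3041] [ 0.6702 -0.1573  0.024 ]
d 1 (array([192.5129,  60.7174]), np.int32(48804)) wick@H [0.4654 0.276  0.092 ]
  tri all (array([0.4647, 0.2766, 0.092 ]), [np.float64(0.0008763508595184055), np.float64(0.001889048331941796), np.float64(0.0011203376571450078)])
b 1 (array([215.2083, 288.9587]), np.int32(50333)) wick@H [0.456 0.06  0.068]
b 2 (ar
[... 710 characters left out ...]
), [np.float64(0.0014266020527464094), np.float64(0.0006571903205897883), np.float64(0.0019626792444082334), np.float64(0.000958251513029366)])
c 2 (array([176.3001, 241.0375]), np.int32(88113)) wick@H [ 0.4415 -0.1726  0.08  ]
  tri all (array([ 0.4407, -0.1718,  0.0796]), [np.float64(0.0011728237861347195), np.float64(0.0007943907484451347), np.float64(0.0005466632125244352)])
s4 tri w/scene [0.661  0.1244 0.0226] [np.float64(0.00034115657384325044), np.float64(0.00034115657384325613)]
s3 tri (array([0.6647, 0.0259, 0.0238]), [np.float64(2.827882239544408e-05), np.float64(2.827882239549946e-05)])
blue foot [ 0.5434 -0.1263  0.    ] wood block [ 0.4399 -0.2746  0.02  ]
[[247.9415 244.6373]]
```

Wrist views triangulate well. Saucer top is at z = 23.8 mm and the lamp wicks are at 57 and 70 mm, and residuals are under 2 mm. I'll start with lamp c to saucer 3.

```bash
cat >> h.py <<'E'
Q=[0,2**-.5,2**-.5,0]
L=dict(a=(.468,-.0505),b=(.4562,.061),c=(.441,-.172),d=(.465,.2763))
S=dict(a=(.6702,-.1573),b=(.6668,-.0603),c=(.6642,.0258),d=(.6605,.1241))
G=dict(a=.030,b=.040,c=.050,d=.060); HP=.0187
def do(n):
    x,y=L[n]; tx,ty=S[n]; off=G[n]-HP; up=.14+off
    manip.move_ptp([x,y,max(up,.2)],Q); manip.move_gripper(.070,40)
    manip.move_l([x,y,off],velocity=.15); manip.pause(.3)
    p0=np.array(manip.get_eef_pos()); print(n,"at",p0-[x,y,off])
    manip.move_gripper(0.0,40); print(" gap",manip.get_finger_gap(), "F",np.array(manip.get_contact_force()))
    manip.move_l([x,y,up],velocity=.15); print(" lifted gap",manip.get_finger_gap())
    dy=p0[1]-y  # lamp sits at y, TCP at p0[1]: keep the offset along the pads
    xa=.53
    manip.move_l([xa,ty+dy,up],velocity=.3)
    manip.move_l([tx,ty+dy,up],velocity=.25); manip.pause(.4)
    e=np.array(manip.get_eef_pos())-[tx,ty+dy,up]; print(" steady err",e)
    cx,cy=tx-e[0],ty+dy-e[1]
    manip.move_l([cx,cy,.024+off+.008],velocity=.12); manip.pause(.2)
    e=np.array(manip.get_eef_pos())-[tx,ty+dy,.032+off]; print(" low err",e)
    c=manip.move_l([cx,cy,.024+off-.004],velocity=.02,contact_N=4); 
    e=np.array(manip.get_eef_pos()); print(" contact",c,"z-underside",e[2]-off,"xy err",e[:2]-[tx,ty+dy],np.array(manip.get_contact_force()))
    manip.move_gripper(.072)
    manip.move_l([cx,cy,max(up,.2)],velocity=.2); print(" t",manip.get_time_s())
E
python3 - <<'E'
from h import *
for n in "abcd":   # reachability
    for p in (L[n],S[n]):
        for z in (.024,.2): assert manip.ik([*p,z],Q) is not None,(n,p,z)
do("c")
cv2.imwrite("pics/sc1.png",manip.capture("scene")[:,:,::-1]); cv2.imwrite("pics/wc.png",manip.capture("wrist")[:,:,::-1])
E
```

```text
c at [0.0003 0.0001 0.0004]
 gap 0.03246355034274641 F [-1.4495  0.4937  4.634 ]
 lifted gap 0.032607992144492594
 steady err [-0.0003  0.0002  0.0003]
 low err [ 0.0008 -0.0001  0.0008]
 contact True z-underside 0.024317330154752632 xy err [ 0.0004 -0.0001] [-0.253  -0.9481  4.9115]
 t 12.4833
```

View pics/sc1.png

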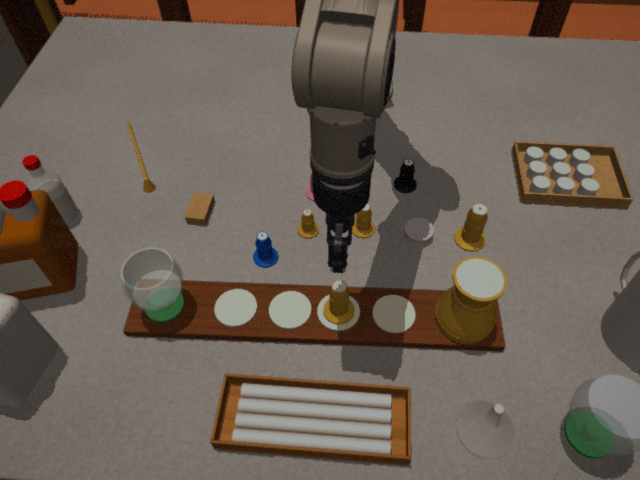

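View pics/wc.png

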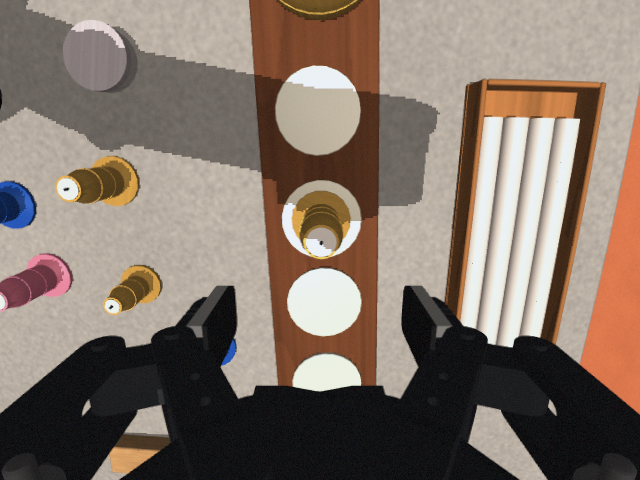

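Lamp c stands upright and central on saucer 3: the foot is at (339,310) in the scene view, and the foot ellipse is centred at about (321,217) in the wrist view. The step took 9 s. Now d, b and a.

```bash
python3 - <<'E'
from h import *
do("d")
cv2.imwrite("pics/wd.png",manip.capture("wrist")[:,:,::-1])
E
```

```text
d at [0.0002 0.0002 0.0005]
 gap 0.03687436194183673 F [-0.4866 -0.5563  4.1219]
 lifted gap 0.03687880382276173
 steady err [-0.0003  0.0002  0.0003]
 low err [ 0.0008 -0.0001  0.0008]
 contact True z-underside 0.024334483497008334 xy err [ 0.0005 -0.0001] [-0.388  -0.1778  5.6627]
 t 21.7333
```

View pics/wd.png

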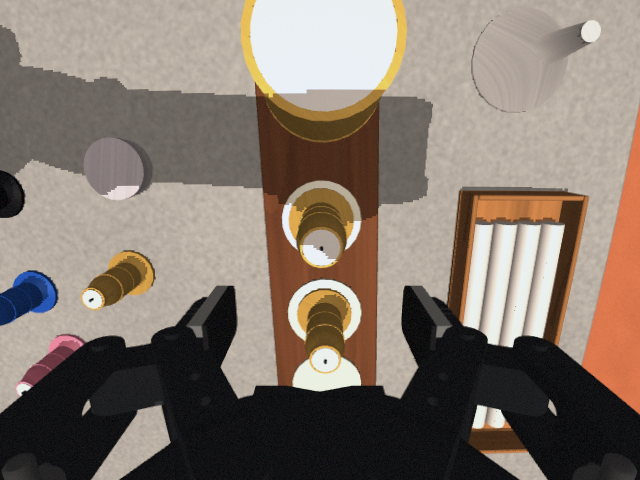

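Lamp d (foot near (321,217)) and lamp c (foot near (324,311)) both stand centred on their saucers, and the urn has not moved. Next b, then a.

```bash
python3 - <<'E'
from h import *
do("b"); do("a")
manip.move_l([.56,-.1573,.25],velocity=.25)
manip.move_ptp([.50,-.12,.27],Q); manip.pause(.3)
import json
p=[list(map(float,manip.get_eef_pos())),list(map(float,manip.get_eef_rot()))]; im=manip.capture("wrist"); cv2.imwrite("pics/wf1.png",im[:,:,::-1])
manip.move_ptp([.50,.10,.27],Q); manip.pause(.3)
q=[list(map(float,manip.get_eef_pos())),list(map(float,manip.get_eef_rot()))]; im=manip.capture("wrist"); cv2.imwrite("pics/wf2.png",im[:,:,::-1])
json.dump([p,q],open("wf.json","w"))
cv2.imwrite("pics/scf.png",manip.capture("scene")[:,:,::-1]);cv2.imwrite("pics/sdf.png",manip.capture("side")[:,:,::-1]); print(manip.get_time_s())
E
```

```text
b at [0.0003 0.0002 0.0004]
 gap 0.028466931877520026 F [-1.4885 -0.2686  4.7826]
 lifted gap 0.028587988197133617
 steady err [-0.0003  0.0001  0.0002]
 low err [ 0.0009 -0.0001  0.0008]
 contact True z-underside 0.0242563224619904 xy err [ 0.0004 -0.0001] [-0.932   0.0045  5.3724]
 t 30.875
a at [0.0002 0.0001 0.0003]
 gap 0.024897998987747555 F [-1.4212  0.4709  4.5697]
 lifted gap 0.024837367231528348
 steady err [-0.0003 -0.      0.0003]
 low err [ 0.0008 -0.0001  0.0008]
 contact True z-underside 0.024273535498604892 xy err [0.0004 0.0001] [-0.9948  0.6421  4.8239]
 t 40.0333
42.7417
```

View pics/wf1.png

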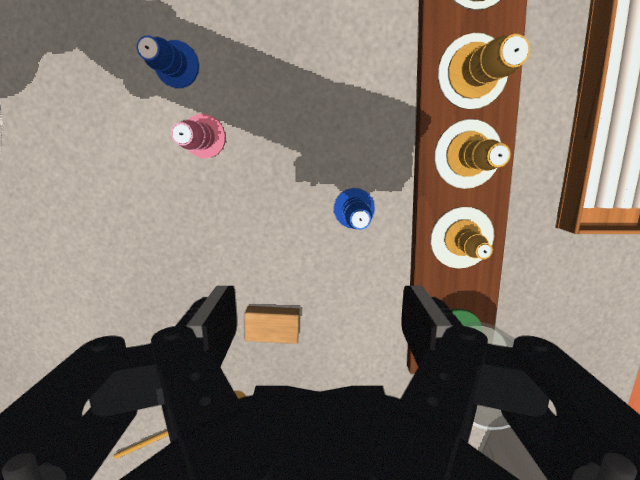

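View pics/wf2.png

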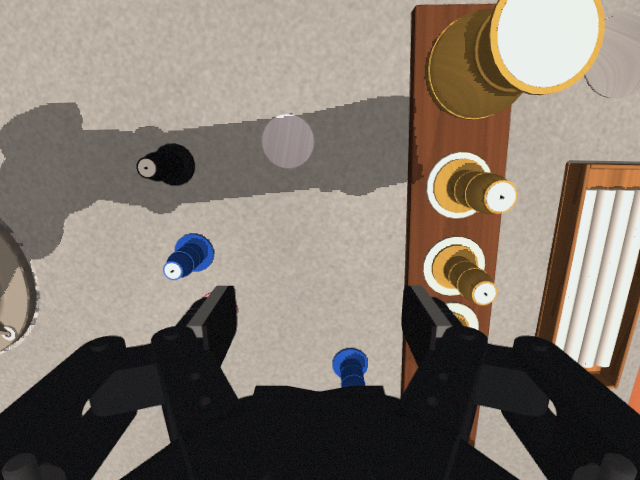

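View pics/scf.png

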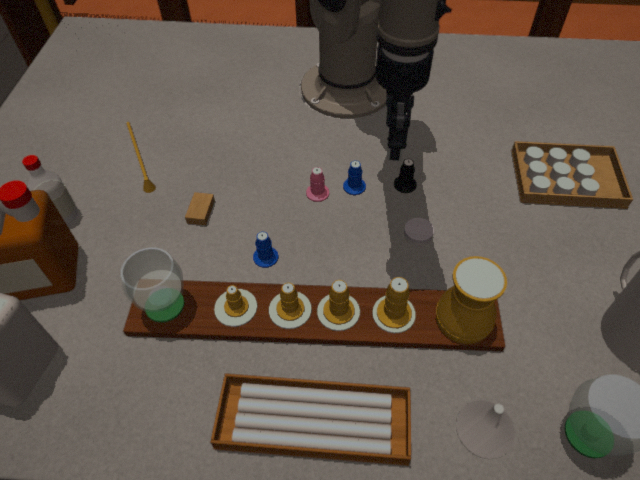

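View pics/sdf.png

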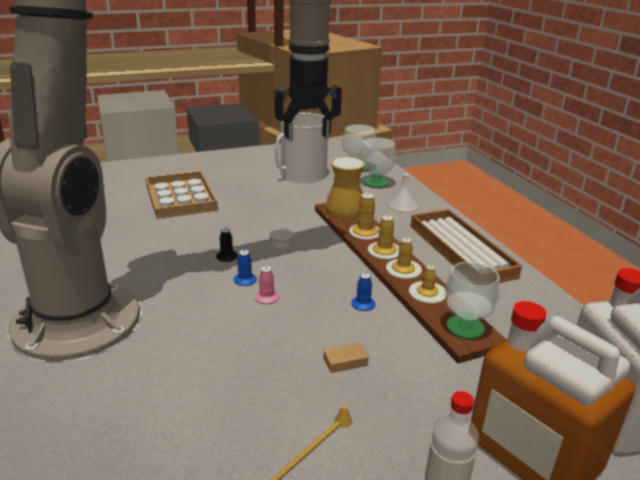

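All four views show the lamps upright and descending from the urn to the glass bowl, with a white rim around each foot. One numeric check of the wicks against the saucer centres, then I'll hand in.

```bash
python3 - <<'E'
from h import *
import json
p,q=json.load(open("wf.json")); c1,c2=cam("wrist",*p),cam("wrist",*q)
for n,c,uv,z in (("c",c1,(516,50),.104),("b",c1,(500,156),.092),("a",c1,(485,252),.08),("d",c2,(501,197),.116),("c",c2,(484,293),.104)):
    print(n,"wick - saucer centre mm",1e3*(atz(c,uv,z)[:2]-S[n]))
a,b=cv2.imread("pics/scene0.png"),cv2.imread("pics/scf.png")
d=cv2.absdiff(a,b).max(2); print("mean diff urn top/bowl foot",d[262:300,460:500].mean(),d[290:320,145:185].mean())
f=manip.get_contact_force(); print(np.array(f))
manip.hand_in(); print(manip.get_time_s())
E
```

```text
c wick - saucer centre mm [1.1799 0.1923]
b wick - saucer centre mm [ 1.5455 -1.264 ]
a wick - saucer centre mm [ 1.6051 -1.3599]
d wick - saucer centre mm [ 0.9379 -1.5361]
c wick - saucer centre mm [-0.2447 -0.7347]
mean diff urn top/bowl foot 5.188157894736842 5.0616666666666665
[ 0.0482 -0.5171  0.5374]
the job is handed in; nothing more can be done
the job is handed in; nothing more can be done
```

The job is handed in. All four brass lamps stand upright on their saucers in order: the 92 mm lamp beside the urn, then 80, 68 and 56 mm, with the shortest beside the glass bowl. The simulator gave no verdict. The clock read 42.7 s of the 104 s allowed at the final pictures, just before hand-in.

- **Measuring:** I identified the lamps by wick height measured from two fixed cameras (79, 55, 68 and 92 mm). I then refined their positions and the saucers' from two wrist-camera views.
- **Placement:** Each lamp touched down with its underside at 24.3 mm, against a saucer top of 24 mm. In the final wrist views each lamp's top is within about 2.1 mm of its saucer's centre (limit 14 mm).
- **Urn and bowl:** Both look unmoved when the first and last pictures are compared. I did not measure their positions numerically.
- **Robot:** At hand-in the arm was clear of everything, with about 0.7 N of residual force.
- **Disagreement:** The two fixed cameras differed by about 5 mm on the saucers. I used the wrist-camera values, which agreed with the scene camera to about 2 mm.

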